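Lean the green-edged panel on the drying rack

TASK

In the print studio, take the cream panel with the green taped edges out of the slotted stand and lean it on the drying rack: set its lower edge down on the black rubber strip before letting go, with its upper part resting back against the metal rail, square to the rail and about in the middle of it, so that it leans about 20 degrees from upright and stays there by itself. Leave the terracotta and the blue panel standing in their slots.

Things in the scene. Friction and masses are not known exactly. Their poses are not given: they have to be found in the camera images.
- green_panel_mid (a point): Centre of the panel to move: loose board, cream with green border and edges, faces alike, 10 mm thick (x), 120 wide (y), 160 tall (z, up), 0.15 kg. Starts upright in one of the stand's 3 slots (80 mm apart along x, any order), floor 12 mm above the table, cheeks up to 40. Pinch its thickness from above at the middle of the top edge, 172 mm up; lift 170 mm to clear the other panels.
- rack: Fixed rack; origin on the table under the rubber strip's middle; +x away from the robot, +-17 deg. Strip 40 mm (x) by 220 (y), top 15 mm up. Rail along y, 16 mm thick, axis at x -44, 105 mm up; posts at y +-118 rise to 117. Base x -110 to +40. The panel's top leans to -x on the rail: 20 deg with the middle of its lower edge at x +2 mm (10 deg at -15, 30 at +21); friction holds it.
- terracotta_panel_mid (a point): Centre of a bystander: plain terracotta panel of the same size and axes (10 x 120 x 160 mm), upright in another slot of the stand; to stay there. Its top is 172 mm above the table.
- blue_panel_mid (a point): Centre of a bystander: plain grey-blue panel of the same size and axes (10 x 120 x 160 mm), upright in another slot of the stand; to stay there. Its top is 172 mm above the table.
Mind the look-alikes: they are no part of the job. Of the things that look like the part that bears green_panel_mid, the larger one is meant.

How it is judged (in metres and radians):
On the way:
1. the green-edged panel, still held, has its lower edge on or within 15 mm of the rubber strip, over the rack (contact force between the fingers and green_panel above 0.5 N and z of green_panel_mid in the frame of rack below 0.111 m and x of green_panel_mid in the frame of rack between -0.06 and 0.04 m and y of green_panel_mid in the frame of rack between -0.045 and 0.045 m), for 0.1 s.
At the end, for the whole second after the job is handed in: The green-edged panel stands at rest and released on the rubber strip, leaning on the rail at 10 to 30 degrees from upright, square to the rail within 11 degrees and within 40 mm of its middle; the terracotta and blue panels still stand in their slots (within 30 mm and 11 degrees) (angle between green_panel_mid's own z axis and vertical between 0.1745 and 0.5236 rad and angle between the y axis of green_panel_mid and the y axis of rack, either way round below 0.2 rad and x of green_panel_mid in the frame of rack between -0.05 and 0 m and y of green_panel_mid in the frame of rack between -0.04 and 0.04 m and z of green_panel_mid in the frame of rack between 0.078 and 0.105 m and linear speed of green_panel below 0.02 m/s and angle between each of terracotta_panel_mid, blue_panel_mid's own z axis and vertical below 0.2 rad and distance of each of terracotta_panel_mid, blue_panel_mid from where it was at the start of the episode below 0.03 m); the robot touches nothing.
It fails at once if the terracotta or the blue panel is pulled out of its slot or knocked over (distance of any of terracotta_panel_mid, blue_panel_mid from where it was at the start of the episode above 0.045 m).
It also fails if it takes over 38 s, if anything falls off the work surface, if the arm or the gripper's body presses on something with over 40 N, if the wrist force passes 120 N, or if a joint passes its speed limit or range.

ROBOT

A 6-joint arm with a two-finger parallel gripper is mounted at the origin on the work surface. World frame = base frame: x ahead of the robot, y to its left, z up, the work surface at z = 0. Lengths are in mm, angles in rad, forces in N, time in s.
With the tool pointing down it reaches from about 350 to 975 mm from the base axis. Payload 7.1 kg.
Tool frame: the origin (TCP) lies midway between the tips of the shut fingers; the grasp point (between the pads) lies 19 mm behind it (ctrl.hold_point_z is the distance from the TCP to the grasp point, in mm); x points along the fingers, y is the direction in which the jaws open and shut, and the axes are right-handed (so a half turn about x gives the same grasp; the last joint's range is limited). The gripper opens to 88 mm and grips with 3 to 60 N. Pads are 20 mm wide; open, the fingers measure 115 mm over their backs; the gripper's body (75 mm by 178 mm) begins 61 mm behind the grasp point.
Start: joints at [-1.201, 0.423, 1.63, -0, 1.089, -0.019], TCP at [236.94, -578.329, 222.675] pointing down, gripper open.
Joint ranges: [-3, 3], [-0.9, 2.11], [0.09, 2.58], [-1.31, 4.45], [0.11, 2.69], [-2.54, 2.54]. Speed limits (rad/s): [2.39, 2.39, 3.01, 3.14, 3.14, 3.14].

INTERFACE

Orientations are given as a rotation vector (axis times angle).
In Python, from workcell import ctrl, get_image, calibration gives the robot as it stands.
- The arm moves only by the tool move_arm, never from a script. Its argument "rows" is a list of rows, each a list of 5 numbers: the shift along the world's x, y, z in mm, then the turn about the world's z in rad, then the closure, from -1 (fully open) to 1 (shut). In form: [[tx, ty, tz, roll, jaw], ...]. A call has 1 to 12 rows; each row is the pose to reach, as a shift and turn from the pose measured when the call began; what a row does not reach only later rows make up. A row lasts 1/8 s, in which the tool goes at most 62.5 mm and 10.7 degrees, less where a joint would pass 70% of its speed; a pose out of reach is approached as far as the arm can. A call with a gripper value outside its range is refused whole. The fingers move at their own pace and stop on an object; the grip force is fixed at half the most. Time passes only in rows, so rows that repeat a pose let the fingers close. It gives the time, the measured TCP pose, the force and the opening at its end, in the units of the state.
- ctrl.get_obs(): the state, without advancing time (a new reading comes with each control period).
- get_image(name): name is "side" or "top"; returns the picture (480x640x3 uint8, blue, green, red); there is no depth.
- calibration(name): a dict with "fx", "fy", "cx", "cy" (pixels), "D" ([k1, k2, p1, p2, k3] as OpenCV has them; the pictures are not rectified), "view" (4x4, takes a point from world to camera coordinates). Camera axes: x right, y up, looking along -z (the intrinsics and any distortion apply to the point x, -y, -z); pixel columns grow to the right and rows downward; lengths in mm; the calibration is good to about 2 mm. A picture is of the moment at which its call begins. calibration takes no time and is no camera call.
- ctrl.close_job(): hands the job in, once; it reports no verdict.
The state is a dict: "t": time; "qpos": joint angles; "qvel": joint speeds; "joint_torque": joint torques, N m; "ee_pos": TCP position; "orientation": TCP orientation; "ft_force": force on the tool from outside, world axes, zero at the start; "moment": the same for the moment, N m; "width": finger opening in mm.
Only numpy, scipy, OpenCV 4.12 (cv2) and the standard library are available. Lean on these libraries where they do the work, as an engineer would, in place of code of your own. Each camera call takes 0.05 s, during which the arm holds its last target.

## Working session

There is one attempt and no reset: what is moved stays moved. The work goes in short steps, Python scripts to look and compute and a tool call to move; the robot and the scene stay as the last step left them, time stands still between calls to the robot, and variables do not carry over. Pictures are saved under pics/ and viewed, and the job is handed in when it is done.

Besides the shell and the picture viewer there is one more tool, called after "Emit:" as name(argument=value, ...) on one line, values as JSON. move_arm: Moves the arm, as the interface text tells. Its arguments: {"type":"object","properties":{"rows":{"type":"array"}},"required":["rows"]}

```bash
mkdir -p pics
python3 - <<'E'
from workcell import ctrl,get_image,calibration
import cv2
for n in("side","top"):
    cv2.imwrite(f"pics/{n}0.png",get_image(n))
    c=calibration(n);print(n,{k:c[k] for k in c})
print(ctrl.get_obs())
E
```

```text
side {'fx': 557.6174098873104, 'fy': 557.6174098873104, 'cx': 315.3196699515722, 'cy': 236.98946919254035, 'D': array([-0.02154844,  0.        ,  0.        ,  0.        ,  0.        ]), 'view': array([[-9.06465801e-01, -4.22274265e-01,  2.04843494e-03,
         5.27761392e+02],
       [ 2.67899363e-01, -5.71317047e-01,  7.75774944e-01,
        -2.38048034e+02],
       [-3.26419489e-01,  7.03762230e-01,  6.31006371e-01,
        -8.47849109e+02],
       [ 0.00000000e+00,  0.00000000e+00,  0.00000000e+00,
         1.00000000e+00]])}
top {'fx': 554.6327852616944, 'fy': 554.6327852616944, 'cx': 321.89691532507567, 'cy': 244.10446683263177, 'D': array([-0.11458926,  0.        ,  0.        ,  0.        ,  0.        ]), 'view': array([[ 1.40311016e-02, -9.99878269e-01, -6.82466336e-03,
        -2.47624275e+01],
       [ 9.95828616e-01,  1.33582023e-02,  9.02603263e-02,
        -6.00796272e+02],
       [-9.01581735e-02, -8.06264688e-03,  9.95894822e-01,
        -1.02351034e+03],
       [ 0.00000000e+00,  0.00000000e+00,  0.00000000e+00,
         1.00000000e+00]])}
{'t': 0.1, 'qpos': array([-1.20099795e+00,  4.23745576e-01,  1.63062544e+00, -1.58299903e-05,
        1.08862156e+00, -1.90054604e-02]), 'qvel': array([ 9.58211424e-06, -9.30355504e-04, -1.08833049e-03, -2.51960849e-04,
       -1.50939288e-03, -3.94639793e-04]), 'joint_torque': array([ 8.40668326e-04, -5.45616317e+01, -2.74323839e+01,  6.45527872e-02,
        1.87988573e-02, -5.12551264e-05]), 'ee_pos': array([ 236.75521632, -577.86137765,  221.9865484 ]), 'orientation': array([ 2.00856947,  0.39693246, -2.00909788]), 'ft_force': array([0.13391629, 0.01824917, 0.33753562]), 'moment': array([ 0.00679252, -0.02828492,  0.02480802]), 'width': 87.129037456447}
```

View pics/side0.png

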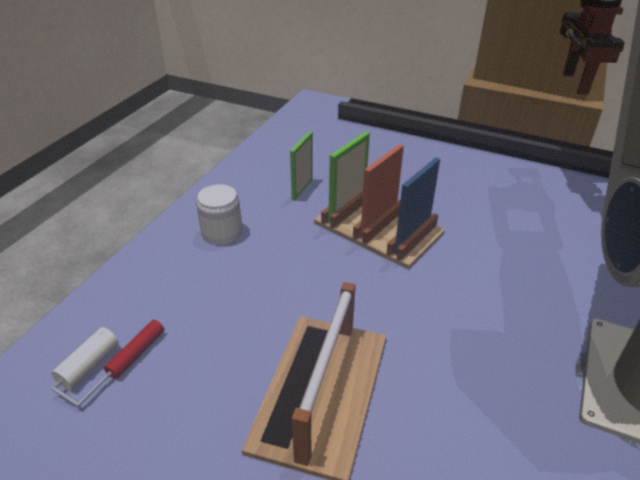

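View pics/top0.png

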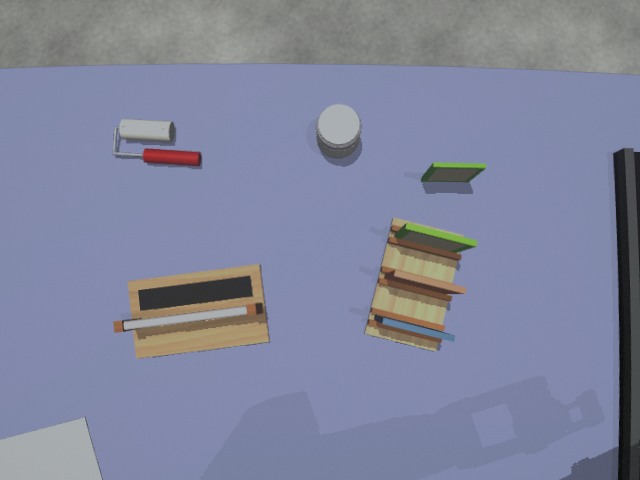

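The side view shows the large green-edged panel at about (350,175) in the far slot, then terracotta at (383,190) and blue at (418,205). The small look-alike is at (302,165) and the rack at (320,390). In the top view the panel's top edge runs roughly (400,230)–(475,243), and the strip (140,300)–(252,285). I'll zoom in to get the corners.

```bash
cat > h.py <<'E'
import numpy as np,cv2
from workcell import ctrl,get_image,calibration
def ray(n,p):
    c=calibration(n);K=np.array([[c['fx'],0,c['cx']],[0,c['fy'],c['cy']],[0,0,1]])
    u=cv2.undistortPoints(np.array([[p]],float),K,c['D'])[0,0]
    d=np.array([u[0],-u[1],-1.]);V=c['view'];R=V[:3,:3];t=V[:3,3]
    return -R.T@t,R.T@d
def atz(n,p,z):
    o,d=ray(n,p);return o+d*(z-o[2])/d[2]
def proj(n,P):
    c=calibration(n);K=np.array([[c['fx'],0,c['cx']],[0,c['fy'],c['cy']],[0,0,1]])
    P=np.atleast_2d(P);V=c['view'];q=P@V[:3,:3].T+V[:3,3];q=q*[1,-1,-1]
    return cv2.projectPoints(q,np.zeros(3),np.zeros(3),K,c['D'])[0][:,0]
E
python3 - <<'E'
import cv2
t=cv2.imread('pics/top0.png');s=cv2.imread('pics/side0.png')
def z(im,x0,y0,w,h,f,n):cv2.imwrite(n,cv2.resize(im[y0:y0+h,x0:x0+w],None,fx=f,fy=f,interpolation=cv2.INTER_CUBIC))
z(t,360,200,130,100,6,'pics/tp.png');z(t,105,255,170,110,4.5,'pics/tr.png')
z(s,310,120,140,120,5,'pics/sp.png')
E
```

```text
(no output)
```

View pics/tp.png

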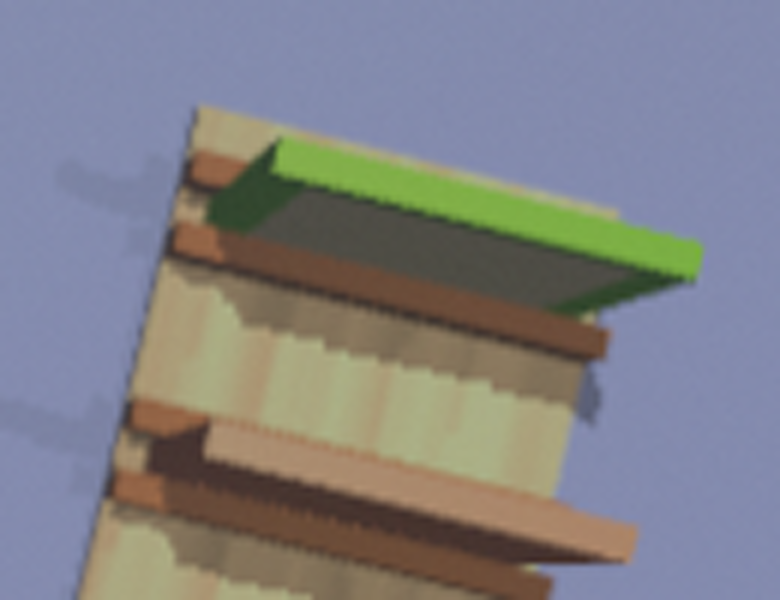

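View pics/tr.png

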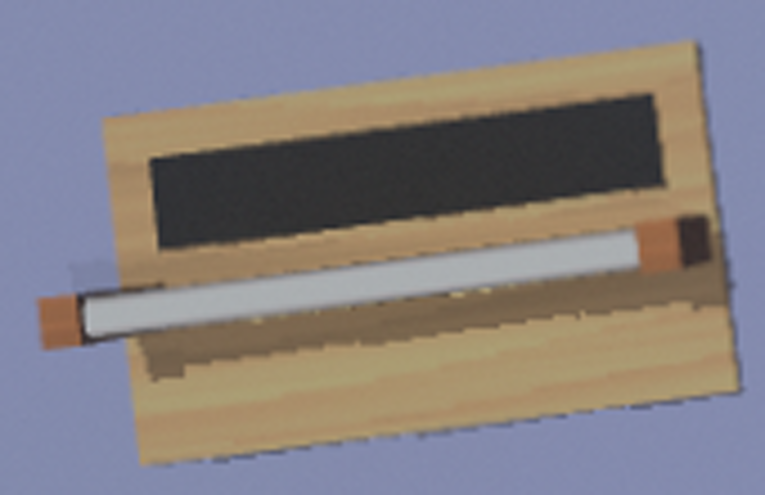

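View pics/sp.png

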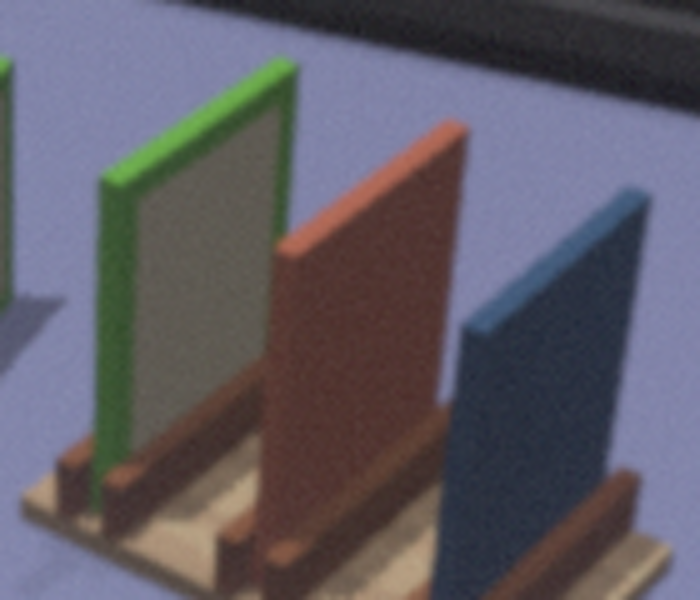

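```bash
cat > m.py <<'E'
from h import *
def conv(pts,f,o): return [((x+.5)/f-.5+o[0],(y+.5)/f-.5+o[1]) for x,y in pts]
def rep(n,pts,z,name):
    P=np.array([atz(n,p,z) for p in pts]);
    print(name,P[:,:2].round(1).tolist(),'mid',P.mean(0).round(1),'sides',[round(np.linalg.norm(P[i]-P[i-1]),1) for i in range(4)],
     'long-edge ang',[round(float(np.arctan2(*(P[b]-P[a])[[1,0]])),4) for a,b in((1,0),(2,3))])
rep('top',conv([(283,138),(703,240),(697,282),(273,178)],6,(360,200)),172,'green top')
rep('top',conv([(205,421),(637,525),(632,563),(203,459)],6,(360,200)),172,'terra')
rep('side',conv([(103,178),(285,57),(298,66),(115,187)],5,(310,120)),172,'green side')
rep('top',conv([(150,158),(654,94),(664,186),(160,248)],4.5,(105,255)),15,'strip')
rep('top',conv([(37,297),(677,220),(682,270),(42,349)],4.5,(105,255)),117,'posts')
E
python3 m.py
python3 - <<'E'
import cv2
s=cv2.imread('pics/side0.png')
cv2.imwrite('pics/sr.png',cv2.resize(s[280:480,240:400],None,fx=3,fy=3,interpolation=cv2.INTER_CUBIC))
E
```

```text
green top [[625.3, -156.4], [598.8, -272.3], [587.3, -270.5], [614.2, -153.6]] mid [ 606.4 -213.2  172. ] sides [np.float64(11.4), np.float64(118.9), np.float64(11.7), np.float64(119.9)] long-edge ang [1.3465, 1.344]
terra [[547.6, -135.2], [520.7, -253.3], [510.4, -251.9], [537.3, -134.7]] mid [ 529.  -193.8  172. ] sides [np.float64(10.3), np.float64(121.2), np.float64(10.4), np.float64(120.3)] long-edge ang [1.3468, 1.345]
green side [[626.4, -160.9], [597.9, -279.4], [590.5, -274.6], [619.7, -156.8]] mid [ 608.6 -217.9  172. ] sides [np.float64(7.9), np.float64(121.9), np.float64(8.9), np.float64(121.4)] long-edge ang [1.3348, 1.3279]
strip [[508.9, 337.8], [540.0, 120.3], [501.1, 115.2], [470.5, 332.0]] mid [505.1 226.3  15. ] sides [np.float64(38.8), np.float64(219.7), np.float64(39.3), np.float64(219.0)] long-edge ang [1.7131, 1.7111]
posts [[453.8, 346.2], [488.7, 96.4], [469.7, 94.0], [433.8, 343.5]] mid [461.5 220.  117. ] sides [np.float64(20.2), np.float64(252.3), np.float64(19.2), np.float64(252.1)] long-edge ang [1.7098, 1.714]
```

View pics/sr.png

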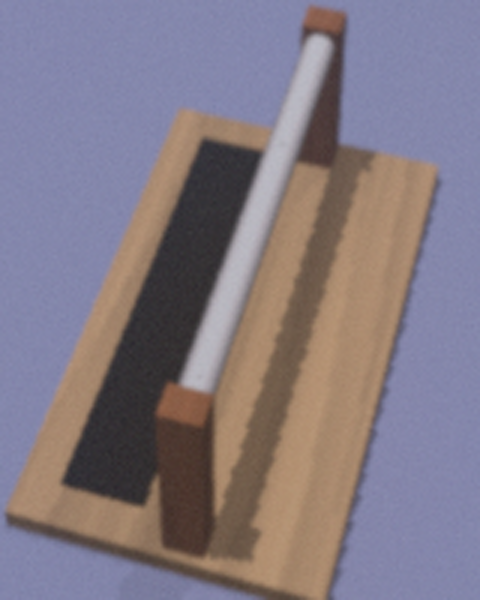

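The top-view measurements fit the given sizes: the panel top is 120 × 11 mm, the strip is 219 × 39 mm, and the post line is 44 mm behind the strip. Next I'll cross-check the rack with the side view and work out the tool yaw.

```bash
cat >> m.py <<'E'
print('---')
P=np.array([atz('side',p,15) for p in conv([(62,485),(205,140),(143,503)],3,(240,280))]);print('strip side',P.round(1))
rep('side',conv([(158,413),(305,30),(342,35),(210,424)],3,(240,280)),117,'posts side (rough)')
from scipy.spatial.transform import Rotation as R
o=ctrl.get_obs();M=R.from_rotvec(o['orientation']).as_matrix();print(M.round(3),o['ee_pos'])
print('jaw yaw',np.arctan2(M[1,1],M[0,1]))
E
python3 m.py | sed -n '/---/,$p'
```

```text
---
strip side [[509.3 336.5  15. ]
 [540.5 118.5  15. ]
 [471.4 328.7  15. ]]
posts side (rough) [[454.2, 342.0], [486.5, 111.6], [468.0, 107.0], [432.8, 337.6]] mid [460.4 224.5 117. ] sides [np.float64(21.9), np.float64(232.6), np.float64(19.1), np.float64(233.3)] long-edge ang [1.7099, 1.7223]
[[-0.001  0.379 -0.925]
 [ 0.001 -0.925 -0.379]
 [-1.    -0.001 -0.   ]] [ 236.75521632 -577.86137765  221.9865484 ]
jaw yaw -1.1819851291941241
```

Emit:
move_arm(rows=[[37,36,0,0.1,-1],[74,73,0,0.2,-1],[111,109,0,0.3,-1],[148,145,0,0.4,-1],[185,181,0,0.5,-1],[222,218,0,0.6,-1],[259,254,0,0.7,-1],[296,290,0,0.8,-1],[333,327,0,0.9,-1],[370,362,0,0.954,-1],[370,362,0,0.954,-1],[370,362,0,0.954,-1]])

```text
t: 1.6
ee_pos: [606.1, -215.9, 221.4]
orientation: [1.374, 1.095, -1.377]
ft_force: [0.6, -0.9, 0.5]
width: 87.8
```

Run:
```python
from h import *
from scipy.spatial.transform import Rotation as R
o=ctrl.get_obs();M=R.from_rotvec(o['orientation']).as_matrix();print(o['ee_pos'],np.arctan2(M[1,1],M[0,1]),o['qvel'].round(3))
s=get_image('side');t=get_image('top')
a=cv2.resize(s[100:260,280:480],None,fx=2,fy=2);b=cv2.resize(t[160:360,340:540],None,fx=2,fy=2)
cv2.imwrite('pics/c1.png',np.hstack([cv2.resize(a,(400,320)),cv2.resize(b,(320,320))]))
```

```text
[ 606.07079474 -215.8912545   221.42091956] -0.22783954047907945 [-0.023 -0.009  0.009 -0.    -0.     0.002]
```

View pics/c1.png

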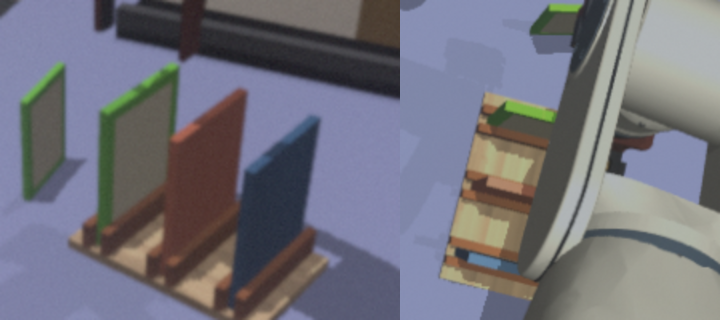

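The side view shows the two fingers above the far slot, either side of the green panel, with all three panels undisturbed. I'll go down and close.

Emit:
move_arm(rows=[[1,0,-15,0,-1],[1,0,-30,0,-1],[1,0,-45,0,-1],[1,0,-60,0,-1],[1,0,-72,0,-1],[1,0,-78,0,-1],[1,0,-78,0,-1],[1,0,-78,0,1],[1,0,-78,0,1],[1,0,-78,0,1],[1,0,-78,0,1],[1,0,-78,0,1]])

```text
t: 3.2
ee_pos: [606.8, -216.8, 143.8]
orientation: [1.375, 1.093, -1.378]
ft_force: [-0.1, -0.3, 0.2]
width: 41.2
```

Run:
```python
from h import *
o=ctrl.get_obs();print(o['t'],o['ee_pos'],o['width'],o['ft_force'])
```

```text
3.2 [ 606.7618427  -216.76490534  143.81161579] 41.20169365205118 [-0.11267627 -0.33374147  0.21245444]
```

Emit:
move_arm(rows=[[0,0,0,0,1],[0,0,0,0,1],[0,0,0,0,1],[0,0,0,0,1],[0,0,0,0,1],[0,0,0,0,1],[0,0,0,0,1]])

```text
t: 4.08
ee_pos: [606.8, -216.8, 143.8]
orientation: [1.375, 1.093, -1.378]
ft_force: [0.7, -0.0, -0.6]
width: 9.9
```

Gripped: the opening reads 9.9 mm on a 10 mm panel. Lifting 180 mm.

Emit:
move_arm(rows=[[0,0,8,0,1],[0,0,22,0,1],[0,0,42,0,1],[0,0,65,0,1],[0,0,90,0,1],[0,0,115,0,1],[0,0,140,0,1],[0,0,160,0,1],[0,0,174,0,1],[0,0,180,0,1],[0,0,180,0,1]])

```text
t: 5.45
ee_pos: [606.7, -216.7, 324.0]
orientation: [1.375, 1.093, -1.378]
ft_force: [-0.4, 0.2, -2.6]
width: 10.1
```

Run:
```python
from h import *
from scipy.spatial.transform import Rotation as R
o=ctrl.get_obs();M=R.from_rotvec(o['orientation']).as_matrix();print(o['t'],o['ee_pos'],np.arctan2(M[1,1],M[0,1]),o['width'],o['ft_force'])
s=get_image('side');cv2.imwrite('pics/s2.png',s)
```

```text
5.45 [ 606.65651639 -216.69602636  323.96747772] -0.22942777805174938 10.115460769166685 [-0.39086366  0.17820644 -2.61454933]
```

View pics/s2.png

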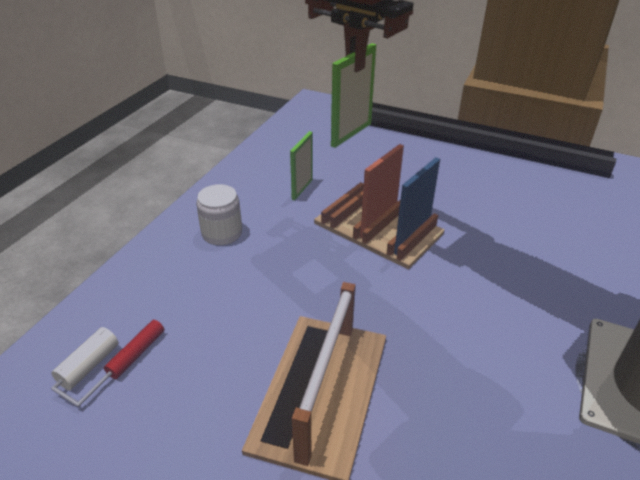

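The panel hangs upright in the fingers, with its lower edge at about (340,140) and clear of the others. The terracotta and blue panels still stand in their slots. Next I carry it over the rack, turning +0.37 rad.

Emit:
move_arm(rows=[[-4,17,0,0.015,1],[-12,53,0,0.045,1],[-22,97,0,0.08,1],[-33,146,0,0.12,1],[-44,195,0,0.165,1],[-55,244,0,0.21,1],[-66,293,0,0.255,1],[-77,342,0,0.3,1],[-87,386,0,0.335,1],[-95,422,0,0.36,1],[-99,440,0,0.37,1],[-99.5,442.5,0,0.37,1]])

```text
t: 7.0
ee_pos: [506.3, 226.6, 322.9]
orientation: [1.101, 1.275, -1.107]
ft_force: [0.1, -0.8, -1.7]
width: 9.8
```

Emit:
move_arm(rows=[[0,0,0,0,1],[0,0,0,0,1]])

```text
t: 7.25
ee_pos: [506.4, 225.5, 322.8]
orientation: [1.102, 1.275, -1.108]
ft_force: [-0.2, 0.0, -1.2]
width: 9.4
```

Run:
```python
from h import *
from scipy.spatial.transform import Rotation as R
o=ctrl.get_obs();M=R.from_rotvec(o['orientation']).as_matrix();print(o['t'],o['ee_pos'],np.arctan2(M[1,1],M[0,1]),o['width'],o['ft_force'],M.round(3))
s=get_image('side')
# predicted panel outline
p=o['ee_pos'];y=np.arctan2(M[1,1],M[0,1]);X=np.array([np.cos(y),np.sin(y),0]);Y=np.array([-np.sin(y),np.cos(y),0])
top=p+[0,0,28.5]
C=np.array([top+X*a+Y*b+np.array([0,0,c]) for a,b,c in((5,-60,0),(5,60,0),(-5,60,0),(-5,-60,0),(5,-60,-160),(5,60,-160),(-5,60,-160),(-5,-60,-160))])
q=proj('side',C);print(q.round(1).tolist())
cv2.imwrite('pics/s3raw.png',s)
for u in q: cv2.circle(s,tuple(int(round(v)) for v in u),2,(0,0,255),-1)
cv2.imwrite('pics/s3.png',s)
```

```text
7.25 [506.44566721 225.53303921 322.81848526] 0.14096178993950034 9.428483588096611 [-0.16985967  0.04281221 -1.21767378] [[-0.004  0.99   0.14 ]
 [-0.001  0.14  -0.99 ]
 [-1.    -0.004  0.001]]
[[304.5, 172.5], [269.9, 231.3], [278.8, 233.0], [312.3, 173.8], [305.7, 269.7], [276.3, 332.3], [283.9, 334.1], [312.5, 271.1]]
```

View pics/s3.png

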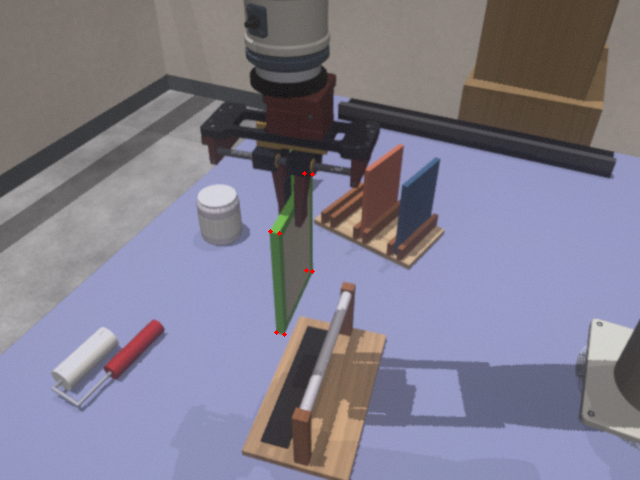

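The projected panel outline matches the image within about 2 px, so the panel is squarely held and centred. Lowering to about 4 mm above the strip.

Emit:
move_arm(rows=[[1,0,-10,0,1],[1,0,-28,0,1],[1,0,-48,0,1],[1,0,-68,0,1],[1,0,-88,0,1],[1,0,-108,0,1],[1,0,-126,0,1],[1,0,-142,0,1],[1,0,-156,0,1],[1,0,-166,0,1],[1,0,-172,0,1],[1,0,-172,0,1]])

```text
t: 8.8
ee_pos: [507.4, 225.6, 150.7]
orientation: [1.102, 1.275, -1.108]
ft_force: [0.9, 0.6, -2.3]
width: 9.7
```

Run:
```python
from h import *
s=get_image('side');o=ctrl.get_obs();print(o['t'],o['ee_pos'],o['ft_force'])
cv2.imwrite('pics/s4.png',cv2.resize(s[240:470,220:400],None,fx=2.5,fy=2.5,interpolation=cv2.INTER_CUBIC))
```

```text
8.85 [507.69487833 225.65304654 151.08278946] [ 0.68048844  0.89351829 -1.83287202]
```

View pics/s4.png

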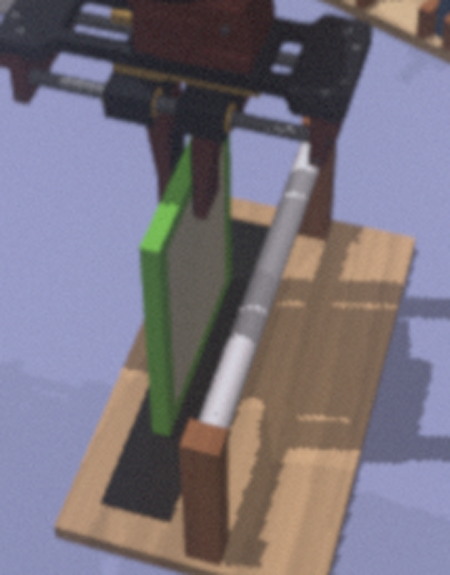

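The panel hangs just above the strip, parallel to the rail, with its bottom corner at crop (165,432). Now lowering gently to contact.

Emit:
move_arm(rows=[[0,0,-1,0,1],[0,0,-2,0,1],[0,0,-3,0,1],[0,0,-3.5,0,1],[0,0,-4,0,1],[0,0,-4,0,1],[0,0,-4,0,1]])

```text
t: 9.72
ee_pos: [507.7, 225.7, 147.1]
orientation: [1.103, 1.274, -1.108]
ft_force: [-0.2, -0.3, -1.6]
width: 9.8
```

Emit:
move_arm(rows=[[0,0,-0.5,0,1],[0,0,-1,0,1],[0,0,-1,0,1]])

```text
t: 10.1
ee_pos: [507.9, 225.7, 146.8]
orientation: [1.103, 1.274, -1.107]
ft_force: [-1.3, -0.8, 5.5]
width: 9.6
```

Contact: the vertical force went from −1.6 to +5.5 N. I'll open part way to about 32 mm, so the fingers still cage the panel while it tips.

Emit:
move_arm(rows=[[0,0,0,0,0.27],[0,0,0,0,0.27],[0,0,0,0,0.27],[0,0,0,0,0.27],[0,0,0,0,0.27]])

```text
t: 10.72
ee_pos: [507.9, 225.7, 146.7]
orientation: [1.103, 1.274, -1.107]
ft_force: [0.2, -0.4, -0.6]
width: 32.4
```

Run:
```python
from h import *
s=get_image('side');o=ctrl.get_obs();print(o['t'],o['ee_pos'],o['ft_force'],o['width'])
cv2.imwrite('pics/s5.png',cv2.resize(s[240:470,220:400],None,fx=2.5,fy=2.5,interpolation=cv2.INTER_CUBIC))
```

```text
10.775 [507.92342458 225.67064433 146.72016786] [ 0.25752827  0.59665374 -0.22796993] 31.987548406670506
```

View pics/s5.png

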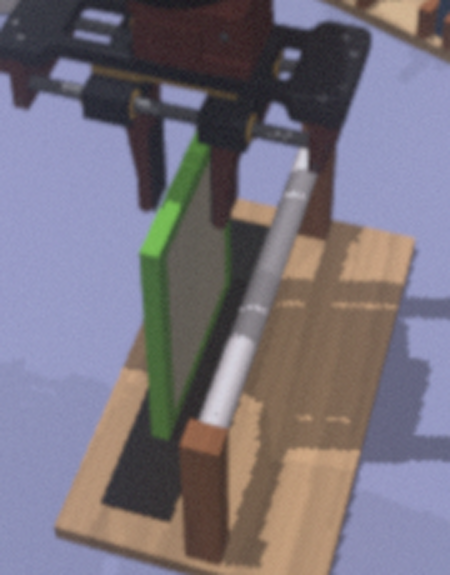

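The panel stands free between the fingers. I'll push it slowly towards the rail, along the rack's −x.

Emit:
move_arm(rows=[[-3,-0.4,0,0,0.27],[-6,-0.8,0,0,0.27],[-9,-1.3,0,0,0.27],[-11,-1.6,0,0,0.27],[-13,-1.8,0,0,0.27],[-15,-2.1,0,0,0.27],[-17,-2.4,0,0,0.27],[-19,-2.7,0,0,0.27],[-21,-3,0,0,0.27],[-23,-3.3,0,0,0.27],[-26,-3.7,0,0,0.27],[-29,-4.1,0,0,0.27]])

```text
t: 12.28
ee_pos: [478.6, 221.5, 146.7]
orientation: [1.103, 1.274, -1.107]
ft_force: [-0.5, 0.1, 0.2]
width: 32.0
```

Run:
```python
from h import *
s=get_image('side');o=ctrl.get_obs();print(o['t'],o['ee_pos'],o['ft_force'],o['width'])
cv2.imwrite('pics/s6.png',cv2.resize(s[240:470,220:400],None,fx=2.5,fy=2.5,interpolation=cv2.INTER_CUBIC))
```

```text
12.325 [478.22551017 221.42514366 146.61686127] [ 0.02181321 -0.57073431 -0.25139802] 32.11841719144586
```

View pics/s6.png

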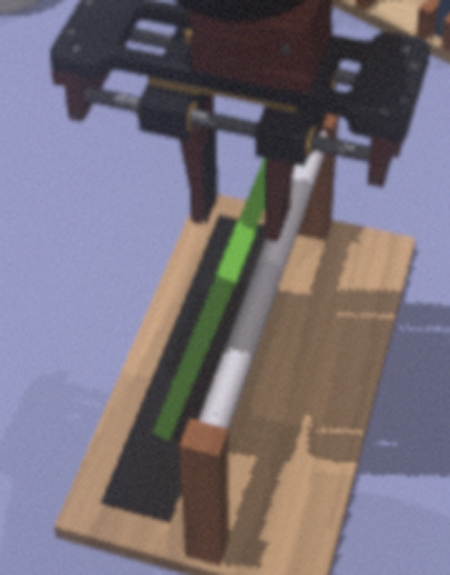

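The panel has tipped and rests on the rear finger, and its lower edge has not moved. I'll follow it back until it rests on the rail.

Emit:
move_arm(rows=[[-2,-0.3,0,0,0.27],[-4,-0.6,0,0,0.27],[-6,-0.8,0,0,0.27],[-8,-1.1,0,0,0.27],[-10,-1.4,0,0,0.27],[-12,-1.7,0,0,0.27],[-14,-2,0,0,0.27],[-16,-2.3,0,0,0.27],[-18,-2.5,0,0,0.27],[-20,-2.8,0,0,0.27],[-22,-3.1,0,0,0.27],[-22,-3.1,0,0,0.27]])

```text
t: 13.82
ee_pos: [456.0, 218.3, 146.6]
orientation: [1.102, 1.275, -1.108]
ft_force: [-0.2, 0.1, 0.2]
width: 31.9
```

Run:
```python
from h import *
s=get_image('side');o=ctrl.get_obs();print(o['t'],o['ee_pos'],o['ft_force'],o['width'])
cv2.imwrite('pics/s7.png',cv2.resize(s[240:470,220:400],None,fx=2.5,fy=2.5,interpolation=cv2.INTER_CUBIC))
```

```text
13.875 [456.16884278 218.32208648 146.62800534] [-0.43433609 -0.48002782  0.90535769] 32.54389987555416
```

View pics/s7.png

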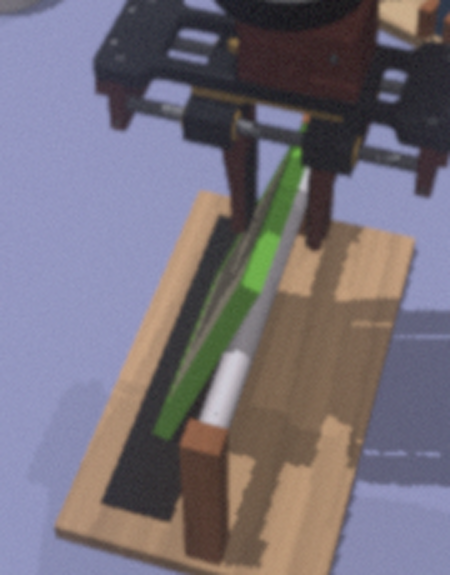

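The panel leans on the rail, and the fingers show no load. I'll open wider, then lift straight up.

Emit:
move_arm(rows=[[0,0,0,0,-0.3],[0,0,0,0,-0.3],[0,0,0,0,-0.3],[0,0,5,0,-0.3],[0,0,15,0,-0.3],[0,0,30,0,-0.3],[0,0,50,0,-0.3],[0,0,80,0,-0.3],[0,0,110,0,-0.3],[0,0,140,0,-0.3],[0,0,150,0,-0.3],[0,0,150,0,-0.3]])

```text
t: 15.38
ee_pos: [456.3, 218.4, 297.2]
orientation: [1.103, 1.274, -1.107]
ft_force: [0.1, 0.8, -0.7]
width: 56.8
```

Emit:
move_arm(rows=[[0,-20,0,0,-0.3],[0,-50,0,0,-0.3],[0,-85,0,0,-0.3],[0,-120,0,0,-0.3],[0,-155,0,0,-0.3],[0,-190,0,0,-0.3],[0,-215,0,0,-0.3],[0,-225,0,0,-0.3],[0,-225,0,0,-0.3]])

```text
t: 16.5
ee_pos: [455.8, -7.2, 296.7]
orientation: [1.104, 1.274, -1.108]
ft_force: [0.0, -0.1, -0.1]
width: 56.7
```

Run:
```python
from h import *
s=get_image('side');t=get_image('top');o=ctrl.get_obs();print(o['t'],o['ee_pos'],o['ft_force'],o['width'])
cv2.imwrite('pics/s8.png',s);cv2.imwrite('pics/t8.png',t)
cv2.imwrite('pics/s8z.png',cv2.resize(s[270:480,230:400],None,fx=2.8,fy=2.8,interpolation=cv2.INTER_CUBIC))
cv2.imwrite('pics/t8z.png',cv2.resize(t[255:365,105:275],None,fx=4.5,fy=4.5,interpolation=cv2.INTER_CUBIC))
```

```text
16.6 [456.08958437  -6.30445872 296.90791926] [0.38768538 0.01133672 0.03974787] 57.24793233933991
```

View pics/s8.png

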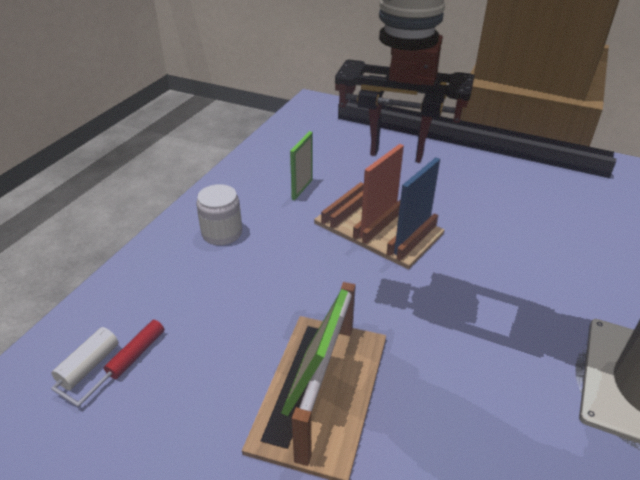

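View pics/s8z.png

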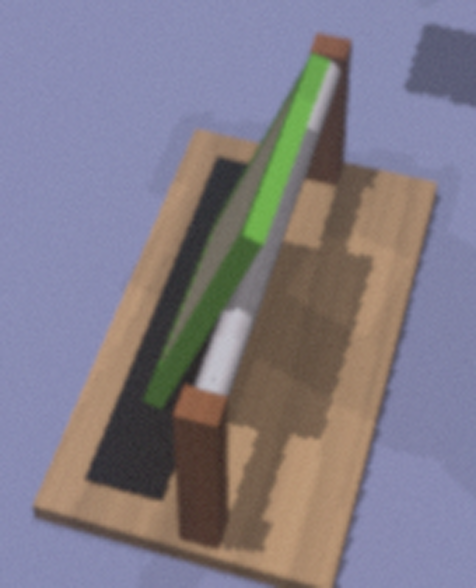

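View pics/t8z.png

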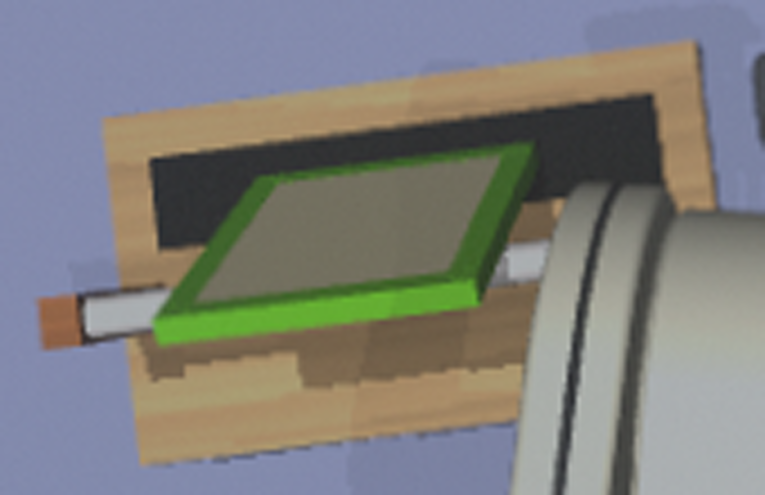

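The panel leans on the rail, clear of the arm, and both bystanders are still upright in their slots. Measuring the lean, in the rack frame.

Run:
```python
from h import *
y=.141;O=np.array([505.3,225.5,0]);Rm=np.array([[np.cos(y),np.sin(y),0],[-np.sin(y),np.cos(y),0],[0,0,1]])
f=lambda n,p,s,o,z:Rm@(atz(n,((p[0]+.5)/s-.5+o[0],(p[1]+.5)/s-.5+o[1]),z)-O)
# solve tilt: front face top corners z=15+10sin+160cos ; front-bottom z=15+10 sin
for deg in (17,20,23):
    a=np.deg2rad(deg);zt=15+10*np.sin(a)+160*np.cos(a);zb=15+10*np.sin(a)
    T=[f('top',p,4.5,(105,255),zt) for p in((153,318),(478,280))];B=[f('top',p,4.5,(105,255),zb) for p in((265,178),(537,143))]
    dx=np.mean(B,0)[0]-np.mean(T,0)[0]
    print(deg,'T',np.round(T,1).tolist(),'B',np.round(B,1).tolist(),'implied tilt',np.rad2deg(np.arcsin(min(1,dx/160))).round(1))
    S=[f('side',p,2.8,(230,270),z) for p,z in(((322,55),zt),((243,240),zt))];print('  side top front corners',np.round(S,1).tolist())
```

```text
17 T [[-46.6, 62.9, 170.9], [-47.1, -58.1, 170.9]] B [[4.6, 60.6, 17.9], [5.1, -57.5, 17.9]] implied tilt 18.9
  side top front corners [[-51.3, -58.6, 170.9], [-47.2, 64.0, 170.9]]
20 T [[-46.7, 63.6, 168.8], [-47.2, -57.6, 168.8]] B [[4.6, 60.5, 18.4], [5.1, -57.6, 18.4]] implied tilt 18.9
  side top front corners [[-50.8, -60.7, 168.8], [-46.7, 62.3, 168.8]]
23 T [[-46.7, 64.5, 166.2], [-47.2, -57.1, 166.2]] B [[4.6, 60.3, 18.9], [5.0, -57.6, 18.9]] implied tilt 18.9
  side top front corners [[-50.3, -63.3, 166.2], [-46.1, 60.3, 166.2]]
```

The lean is about 19°, square to the rail within a degree or two and about 2 mm off its middle. One last check that it is still at rest and the bystanders haven't moved, then I hand in.

Run:
```python
from h import *
s=get_image('side');o=ctrl.get_obs();a=cv2.imread('pics/side0.png');b=cv2.imread('pics/s8.png')
g=lambda i:cv2.GaussianBlur(cv2.cvtColor(i,cv2.COLOR_BGR2GRAY).astype(np.float32),(5,5),0)
A=g(a);S=g(s);B=g(b)
for n,(x0,y0,x1,y1) in dict(terra=(362,145,404,235),blue=(398,158,440,250)).items():
    print(n,cv2.phaseCorrelate(A[y0:y1,x0:x1].copy(),S[y0:y1,x0:x1].copy()))
print('panel',cv2.phaseCorrelate(B[280:420,280:360].copy(),S[280:420,280:360].copy()),np.abs(B-S)[280:420,280:360].max(),o['t'],o['qvel'].round(3))
print(ctrl.close_job())
```

```text
terra ((0.7882557535850978, -0.14965229237920852), 0.6828893842814882)
blue ((0.524324870923369, 0.07313242030129885), 0.8299193258638735)
panel ((-0.002976301402760839, -0.018844021620040508), 0.9813435290422704) 4.3945312 16.65 [ 0.007 -0.001 -0.004 -0.003 -0.    -0.001]
the job is handed in; nothing more can be done
None
```

The green-edged panel is leaning on the drying rack by itself, and I handed the job in at about 16.7 s of the 38 s allowed. The system gives no verdict, so the checks below are my own.

**What I did:** I gripped the panel at the middle of its top edge, lifted it 180 mm and turned it 0.37 rad to square it with the rack. I set its lower edge on the rubber strip while still holding it; the vertical force went from −1.6 to +5.5 N. I then opened the fingers part way so they still caged the panel, tipped it back slowly onto the rail, and drew the gripper clear.

**Last checks:**
- **Lean:** the top view gives about 19° from upright.
- **Squareness:** within about 0.3° of the rail by the top view. The side view gives about 2°, so the two differ slightly, but both are well inside the 11° allowed.
- **Centring:** about 2 mm off the middle of the rail.
- **At rest:** the panel did not move between the last two pictures (shift under 0.02 px).
- **Terracotta and blue panels:** both still stand in their slots. They appear shifted by 0.5–0.8 px, about 1 mm, which may be changed shadows or background in the picture.
- **Contact:** the arm was clear of everything, with wrist force near zero.

No check failed. During the job the two cameras disagreed on positions by 2–5 mm.

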